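Park the vacuum pump just past its compression peak

ROBOT

A 6-joint arm with a two-finger parallel gripper is mounted at the origin on the work surface. World frame = base frame: x ahead of the robot, y to its left, z up, the work surface at z = 0. Lengths are in m, angles in rad, forces in N, time in s.
With the tool pointing down it reaches from about 0.3 to 0.875 m from the base axis. Payload 6.4 kg.
Tool frame: the origin (TCP) lies midway between the tips of the shut fingers; the grasp point (between the pads) lies 19 mm behind it (ctrl.tcp_to_grasp is the distance from the TCP to the grasp point, in m); z points along the fingers, y is the direction in which the jaws open and shut (so a half turn about z gives the same grasp; the last joint's range is limited). The gripper opens to 85 mm and grips with 20 to 120 N. Pads are 22 mm wide; open, the fingers measure 114 mm over their backs; the gripper's body (76 mm by 85 mm) begins 54 mm behind the grasp point. The pads swing forward as they close: fully open they stand 13 mm farther back than shut.
Start: joints at [-1.348, 0.181, 1.607, -0, 1.354, -0.206], TCP at [0.239, -0.523, 0.231] pointing down, gripper open.
Joint ranges: [-2.99, 2.99], [-0.89, 2.07], [0.3, 2.58], [-1.14, 4.28], [0, 2.63], [-3.12, 3.12]. Speed limits (rad/s): [2.57, 2.57, 3.01, 3.14, 3.14, 3.14].

INTERFACE

Orientations are given as a unit quaternion [w, x, y, z].
In Python, from bench import monitor, imaging, order, spotter, ctrl gives the robot as it stands.
- The arm moves only by the shell command python3 -m pendant 'ROWS'. ROWS is JSON, a list that holds one entry, the list of rows, each a list of 5 numbers: the shift along the world's x, y, z in mm, then the turn about the world's z in degrees, then the finger opening in mm, from 0 to 85.4. A call has 1 to 8 rows; each row shifts and turns the commanded pose from where the row before left it; what a row does not reach is not made up. A row lasts 1/8 s, in which the tool goes at most 62.5 mm and 10.7 degrees, less where a joint would pass 70% of its speed; a pose out of reach is approached as far as the arm can. A call with a gripper value outside its range is refused whole. The fingers move at their own pace and stop on an object; the grip force is fixed at half the most. Time passes only in rows, so rows that do not move let the fingers close. It gives the time, the measured TCP pose, the force and the opening at its end, in the units of the state.
- monitor.get_obs(): the state, without advancing time (a new reading comes with each control period).
- imaging.camera(name): name is "scene" or "top" or "wrist"; returns a dict with "img" (420x560x3 uint8, red, green, blue), "vfov" (degrees; the focal length in pixels is half the picture's height over the tangent of half this angle, whatever the lens; pixels are square), "cx", "cy" (the principal point, pixels), "origin" and "orientation" of the camera in the world. Camera axes: x right, y down, z forward; pixel columns grow to the right and rows downward; lengths in m; the calibration is good to about 2 mm. A picture is of the moment at which its call begins. There is no depth.
- order.hand_in(): hands the job in, once; it reports no verdict.
Trained networks look in the newest picture that a camera, given by its name, has taken for a name from the list of things; names that differ only in an ending like _2 or _b are one class to them, and where a whole thing is asked for, a point or a joint stands for the part that bears it (a point fixed in the world has none). Each returns a list of dicts, best first, with "confidence" (0 to 1); they miss things now and then, are a little off and sometimes report something else, mostly with a low value. They report only what shows in the picture. A call takes as long as a camera call.
- spotter.recognise(camera, thing): "at" ([x, y, z] in m, in the coordinates of the camera as it stood for that picture, good to about 4 mm: the middle of the surface that is visible of it).
- spotter.tip_of(camera, thing): "at" ([x, y, z] in m, in the coordinates of the camera as it stood for that picture, good to about 4 mm: a listed point, or the origin of a listed thing).
The state is a dict: "time_s": time; "q": joint angles; "dq": joint speeds; "joint_efforts": joint torques, N m; "eef_pos": TCP position; "eef_rot": TCP orientation; "wrist_force": force on the tool from outside, world axes, zero at the start; "torque": the same for the moment, N m; "opening": opening from 0.0 (shut) to 1.0 (fully open).
Only numpy, scipy, OpenCV 4.12 (cv2) and the standard library are available. Lean on these libraries where they do the work, as an engineer would, in place of code of your own. Each camera call takes 0.05 s, during which the arm holds its last target. There are 200 camera calls.

TASK

Park the lab's bench vacuum pump: take its flywheel's crank handle in a light but secure grip and turn it slowly clockwise, without forcing it or letting it snap away, until you feel the resistance of the compression peak and die away, and stop there so that the wheel stays put at the top of the stroke when you let go. Then throw the parking lever on the pump's deck fully over to the other side, and leave the things standing about undisturbed.

Things in the scene. Friction and masses are not known exactly. Their poses are not given: they have to be found in the camera images.
- pump: Bench vacuum pump, fixed: white casing 210 mm (x) by 390 mm (y), flat deck 80 mm above the table. Origin under its centre, z up. The flywheel's axis is at y = -70 mm, the parking lever at y = +135 mm of it, both at x = 0.
- wheel: Steel flywheel lying flat on the deck, diameter 150 mm, on a vertical shaft. Origin on the axis, 87 mm above the table; rim top 24 mm above the origin, hub 28 (nut 32); +x points to the crank. Clockwise from above from its start, dead centre lies 1.0 to 2.45 rad ahead, unmarked and unrelated to any visible angle; stops keep it from turning far the other way.
- crank (a point): Middle of the upright crank handle on the flywheel, 58 mm from the axis: a black round sleeve that spins freely, diameter 20 mm, 50 mm tall, middle 146 and top 171 mm above the table; 15 to 30 N of grip holds it without slipping. Dry friction takes about 3 to 4 N here; compression adds up to about 7 N more, peaking about 20 degrees before dead centre.
- diaphragm (a joint): Push of the diaphragm hidden in the casing: 0 until 44 degrees before dead centre, 0.09 mm at dead centre, same after. Far too small to read through the noise. Let go within about 10 degrees of dead centre, where the resistance is back down near the friction alone, the wheel stays put; let go well before, it snaps back; well after, it runs on, by 25 degrees or more.
- lever (a joint): Angle of the parking lever: 0 leaning to the pump's -x side, 1.0 rad (its stop) leaning to its +x side. Starts at 0 to 0.15, stays where it is left, needs about 1 N at the tip.
- lever_tip (a point): Centre of the ball (diameter 26 mm) at the tip of the steel parking lever, which stands on a grey block on the deck. The lever swings in the pump's x-z plane about a pivot 102 mm above the table, 80 mm from the ball; upright, the ball's centre is 182 mm above the table, at its two ends 172 mm.
- dish: Small glass dish on the pump's deck, diameter 48 mm, 14 mm tall; a bystander.
- vial: Amber vial on the pump's deck, diameter 26 mm, 42 mm tall; a bystander.
- stain: Amber stain bottle on the table, diameter 60 mm, 130 mm tall; a bystander.
- beaker: Glass beaker on the table, diameter 70 mm, 90 mm tall; a bystander.
- slidebox: Slide box on the table, 90 by 130 mm, 35 mm tall; a bystander.
- driver: Screwdriver lying on the table; a bystander.
- gel: White jar on the table, diameter 56 mm, 100 mm tall; a bystander.

How it is judged:
On the way, in this order (a step that is already met when the one before it is completed fails the run):
1. the pump is turned to the top of its compression stroke (diaphragm beyond 0.075 mm) while the lever is still at its first side (value of joint diaphragm above 7.5e-05 m and value of joint lever below 0.35 rad), for 0.3 s.
2. the parking lever is thrown over (value of joint lever above 0.85 rad), for 0.2 s.
At the end, for the whole second after the job is handed in: The wheel, released, rests at the top of the compression stroke (diaphragm pushed beyond 0.075 mm, which is within about 17 degrees of top dead centre), and the parking lever stands beyond 0.85 rad (value of joint diaphragm above 7.5e-05 m and value of joint lever above 0.85 rad and angular speed of wheel below 0.05 rad/s); the robot touches nothing.
It fails at once if the crank handle is squeezed or forced: the fingers bear on the flywheel and handle with more than 90 N in all (both pads' grip and push added up) (contact force between the fingers and wheel above 90 N).
It fails at once if the flywheel is spun, or snaps back or runs on, faster than 3 rad/s (angular speed of wheel above 3 rad/s).
It fails at once if a bystander is moved by more than 30 mm (distance of any of stain, beaker, slidebox, driver, gel, dish, vial from where it was at the start of the episode above 0.03 m).
It also fails if it takes over 69 s, if anything falls off the work surface, if the arm or the gripper's body presses on something with over 40 N, if the wrist force passes 120 N, or if a joint passes its speed limit or range.

## Working session

There is one attempt and no reset: what is moved stays moved. The work goes in short steps, Python scripts to look and compute and a shell command to move; the robot and the scene stay as the last step left them, time stands still between calls to the robot, and variables do not carry over. Pictures are saved under pics/ and viewed, about 8 in all and at most 12, crops included, and the job is handed in when it is done.

```bash
mkdir -p pics
cat > h.py <<'E'
from bench import monitor, imaging, order, spotter, ctrl
import numpy as np, cv2
from scipy.spatial.transform import Rotation as R
def cam(n):
    c=imaging.camera(n); q=c["orientation"]; c["R"]=R.from_quat([q[1],q[2],q[3],q[0]]).as_matrix(); c["o"]=np.array(c["origin"]); return c
def world(c,p): return c["R"]@np.array(p)+c["o"]
def proj(c,P):
    p=c["R"].T@(np.array(P)-c["o"]); f=210/np.tan(np.radians(c["vfov"]/2)); return np.round([f*p[0]/p[2]+c["cx"],f*p[1]/p[2]+c["cy"]],0)
def save(c,name): cv2.imwrite("pics/"+name,cv2.cvtColor(c["img"],cv2.COLOR_RGB2BGR))
E
python3 - <<'E'
from h import *
o=monitor.get_obs(); print(o["time_s"],o["eef_pos"],o["eef_rot"],o["opening"],ctrl.tcp_to_grasp)
for n in ["scene","top"]:
    c=cam(n); save(c,n+"0.png"); print(n,np.round(c["o"],3),c["vfov"])
    for t in ["pump","wheel","crank","lever_tip","dish","vial","stain","beaker","slidebox","driver","gel"]:
        for d in spotter.tip_of(n,t)[:2]:
            w=world(c,d["at"]); print(t,round(d["confidence"],2),np.round(w,3),proj(c,w))
print(monitor.get_obs()["time_s"])
E
```

```text
0.0 [ 0.23896082 -0.52238046  0.23037415] [-8.79277369e-04  9.77108809e-01  2.12738340e-01 -2.42951153e-06] 0.9980948303981408 0.0187
scene [1.846 0.118 1.044] 42.11834870088591
pump 0.57 [ 0.583 -0.036 -0.001] [269. 251.]
wheel 0.59 [ 0.589 -0.103  0.089] [245. 227.]
crank 0.71 [ 0.639 -0.077  0.146] [251. 222.]
lever_tip 0.58 [0.545 0.095 0.176] [315. 197.]
dish 0.64 [0.654 0.026 0.079] [288. 246.]
vial 0.55 [ 0.634 -0.447  0.001] [131. 253.]
vial 0.5 [0.505 0.008 0.077] [286. 215.]
stain 0.61 [ 0.663  0.407 -0.001] [422. 278.]
beaker 0.97 [0.407 0.431 0.001] [420. 224.]
slidebox 0.63 [ 0.432 -0.483  0.002] [139. 214.]
driver 0.74 [ 0.634 -0.447  0.   ] [131. 254.]
driver 0.51 [0.515 0.435 0.001] [426. 245.]
gel 0.87 [0.514 0.438 0.003] [427. 244.]
gel 0.51 [ 0.581 -0.035  0.002] [269. 249.]
top [ 0.223 -0.015  1.568] 52.158444368789894
pump 0.86 [ 0.584 -0.037  0.003] [288. 198.]
wheel 0.88 [ 0.592 -0.106  0.088] [308. 191.]
crank 0.8 [ 0.641 -0.083  0.149] [302. 173.]
crank 0.29 [0.662 0.405 0.005] [171. 179.]
lever_tip 0.62 [0.542 0.097 0.18 ] [248. 199.]
dish 0.67 [0.652 0.028 0.081] [270. 175.]
vial 0.52 [ 0.585 -0.035  0.004] [288. 198.]
vial 0.45 [0.503 0.013 0.077] [274. 216.]
stain 0.69 [0.667 0.41  0.001] [170. 178.]
stain 0.43 [ 0.643 -0.082  0.148] [302. 172.]
beaker 0.79 [0.406 0.431 0.001] [160. 247.]
beaker 0.61 [0.546 0.094 0.176] [250. 198.]
slidebox 0.6 [ 0.434 -0.483 -0.001] [410. 238.]
driver 0.67 [ 0.633 -0.446 -0.   ] [396. 185.]
gel 0.59 [0.516 0.439 0.002] [160. 217.]
1.2
```

Run:
```python
import cv2
a=cv2.imread("pics/scene0.png")[150:300,190:360]; b=cv2.imread("pics/top0.png")[130:250,210:350]
a=cv2.resize(a,(400,353),interpolation=cv2.INTER_CUBIC);b=cv2.resize(b,(400,343),interpolation=cv2.INTER_CUBIC)
b=cv2.copyMakeBorder(b,0,10,0,0,cv2.BORDER_CONSTANT)
cv2.imwrite("pics/both.png",cv2.hconcat([a,b]))
```

```text
(no output)
```

View pics/both.png

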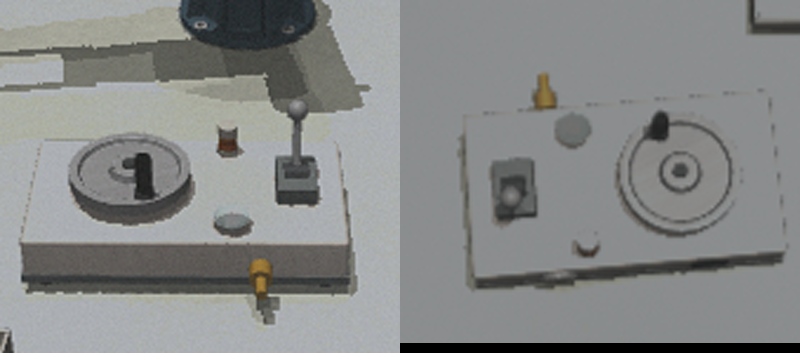

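The crops match the network's fixes. Left crop: crank at about (145,175), lever ball at (297,108) leaning to −x. Right crop: crank at (658,125), vial at (587,243), dish at (572,130). The pump's yaw is about 5° and the crank is 26° from +x about the axis (0.590, −0.105). Next I go above the crank with the jaws tangential, making a half turn so joint 6 has range for the stroke.

```bash
python3 -m pendant '[[[25,27.5,0,10.5,85],[25,27.5,0,10.5,85],[25,27.5,0,10.5,85],[25,27.5,0,10.5,85],[25,27.5,0,10.5,85],[25,27.5,0,10.5,85],[25,27.5,0,10.5,85],[25,27.5,0,10.5,85]]]'
python3 -m pendant '[[[25,27.5,0,10.5,70],[25,27.5,0,10.5,70],[25,27.5,0,10.5,60],[25,27.5,0,10.5,60],[25,27.5,0,10.5,55],[25,27.5,0,10.5,50],[25,27.5,0,10.5,50],[25,27.5,0,10.5,50]]]'
python3 -m pendant '[[[0,0,0,6.5,50],[0,0,0,6.5,50],[0,0,0,0,50]]]'
python3 - <<'E'
from h import *
o=monitor.get_obs(); q=o["eef_rot"]; M=R.from_quat([q[1],q[2],q[3],q[0]]).as_matrix()
print(o["time_s"],o["q"],o["eef_pos"],"yaw y",np.degrees(np.arctan2(M[1,1],M[0,1])),o["wrist_force"],o["opening"])
for n in ["wrist","top","scene"]:
    c=cam(n); save(c,n+"1.png")
    for t in ["crank","wheel","lever_tip"]:
        for d in spotter.tip_of(n,t)[:1]:
            w=world(c,d["at"]); print(n,t,round(d["confidence"],2),np.round(w,4),proj(c,w))
E
```

```text
time_s: 2.2
eef_pos: [0.4399, -0.302, 0.2315]
eef_rot: [0.0, 0.581, 0.814, -0.0]
wrist_force: [0.3, -1.0, 0.3]
opening: 0.993
time_s: 3.2
eef_pos: [0.6399, -0.082, 0.2313]
eef_rot: [0.0, -0.112, 0.994, -0.0]
wrist_force: [-0.7, -0.8, 0.4]
opening: 0.587
time_s: 3.58
eef_pos: [0.6391, -0.0828, 0.2311]
eef_rot: [-0.0, -0.221, 0.975, 0.0]
wrist_force: [0.3, -0.3, -0.7]
opening: 0.587
3.575 [-3.12653921e-01  3.33013976e-01  1.42035047e+00  8.07123299e-06
  1.38845013e+00 -2.32888110e+00] [ 0.6391178  -0.08279432  0.2311365 ] yaw y 115.52122311780349 [ 0.26197454 -0.29641293 -0.72803948] 0.5866915685254446
wrist crank 0.84 [ 0.6408 -0.0792  0.1484] [283. 224.]
wrist wheel 0.69 [ 0.5907 -0.0984  0.0867] [288. 133.]
top crank 0.67 [ 0.6382 -0.0798  0.1489] [301. 173.]
top wheel 0.87 [ 0.5935 -0.1056  0.0857] [308. 190.]
top lever_tip 0.58 [0.5446 0.0923 0.1762] [250. 199.]
scene crank 0.74 [ 0.641  -0.0768  0.1474] [251. 222.]
scene wheel 0.83 [ 0.5879 -0.1022  0.0891] [246. 227.]
scene lever_tip 0.41 [0.5408 0.0946 0.1763] [315. 196.]
```

View pics/wrist1.png

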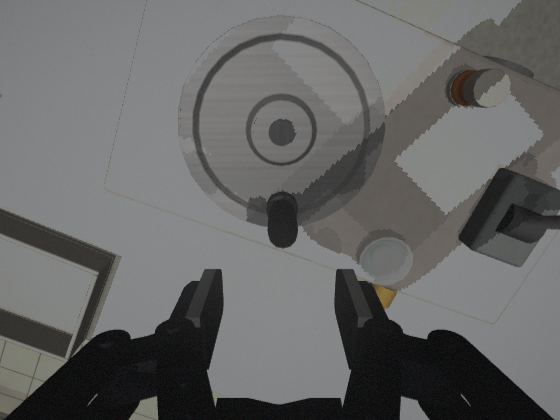

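The wrist view shows the hub nut at (282,131), the handle's top end at about (283,237) and its foot at (281,200). The dish is at (386,260), clear of the fingers. I'll cast those pixels to the known heights.

Run:
```python
from h import *
c=cam("wrist"); f=210/np.tan(np.radians(c["vfov"]/2)); print(c["o"])
g=cv2.cvtColor(c["img"],cv2.COLOR_RGB2GRAY)
m=(g[185:255,262:304]<45).astype(np.uint8); ys,xs=np.where(m); print("handle bbox",xs.min()+262,xs.max()+262,ys.min()+185,ys.max()+185)
def ray(u,v,z):
    d=c["R"]@np.array([(u-c["cx"])/f,(v-c["cy"])/f,1]); return c["o"]+d*(z-c["o"][2])/d[2]
A=ray(282,131.5,0.119); print("axis",A)
bot=ys.max()+185; r=(xs.max()-xs.min())/2
H=ray((xs.max()+xs.min())/2+262,bot-r,0.171); print("top",H, np.linalg.norm((H-A)[:2]),np.degrees(np.arctan2(*(H-A)[1::-1])))
print(monitor.get_obs()["eef_pos"])
```

```text
[ 0.56333972 -0.12000284  0.37486886]
handle bbox 267 297 192 246
axis [ 0.58881405 -0.10517085  0.119     ]
top [ 0.63777193 -0.08216612  0.171     ] 0.05409335744891171 25.168274803444167
[ 0.639091   -0.08295661  0.23131685]
```

```bash
python3 -m pendant '[[[1.5,2,-20,0,50],[0,0,-40,0,50],[0,0,-40,0,45],[0,0,0,0,35],[0,0,0,0,30],[0,0,0,0,26]]]'
python3 -m pendant '[[[0,0,0,0,25],[0,0,0,0,24],[0,0,0,0,24]]]'
python3 -m pendant '[[[0,0,0,0,23],[0,0,0,0,22],[0,0,0,0,22]]]'
```

```text
time_s: 4.97
eef_pos: [0.642, -0.0813, 0.1335]
eef_rot: [0.002, -0.221, 0.975, -0.001]
wrist_force: [0.1, 0.5, -0.2]
opening: 0.31
time_s: 5.35
eef_pos: [0.6407, -0.081, 0.1317]
eef_rot: [0.0, -0.221, 0.975, -0.0]
wrist_force: [-0.4, 0.3, 0.8]
opening: 0.286
time_s: 5.72
eef_pos: [0.6405, -0.0807, 0.1312]
eef_rot: [-0.0, -0.221, 0.975, 0.0]
wrist_force: [-0.6, 1.1, 0.5]
opening: 0.259
```

```bash
python3 -m pendant '[[[0,0,0,0,21.5],[0,0,0,0,21],[0,0,0,0,21]]]'
python3 -m pendant '[[[0,0,0,0,20.5],[0,0,0,0,20.5]]]'
python3 -m pendant '[[[0,0,0,0,20],[0,0,0,0,20]]]'
```

```text
time_s: 6.1
eef_pos: [0.6405, -0.0806, 0.1313]
eef_rot: [-0.0, -0.221, 0.975, 0.0]
wrist_force: [-1.6, 3.1, 1.5]
opening: 0.242
time_s: 6.35
eef_pos: [0.6405, -0.0807, 0.1313]
eef_rot: [-0.0, -0.221, 0.975, 0.0]
wrist_force: [-2.3, 4.6, 1.8]
opening: 0.239
time_s: 6.6
eef_pos: [0.6406, -0.0809, 0.1313]
eef_rot: [0.0, -0.221, 0.975, 0.0]
wrist_force: [-0.8, 3.3, 1.8]
opening: 0.237
```

```bash
python3 -m pendant '[[[0,0,0,0,19.7],[0,0,0,0,19.7]]]'; python3 -c "
from h import *
o=monitor.get_obs();print(o['opening']*85.4,o['wrist_force'],o['eef_pos'])
c=cam('wrist');save(c,'w2.png')"
```

```text
time_s: 6.85
eef_pos: [0.6406, -0.0809, 0.1313]
eef_rot: [0.0, -0.221, 0.975, 0.0]
wrist_force: [-1.6, 4.0, 1.4]
opening: 0.228
19.44931674940421 [-1.64973515  3.97843121  1.37195713] [ 0.640591   -0.0809309   0.13128725]
```

View pics/w2.png

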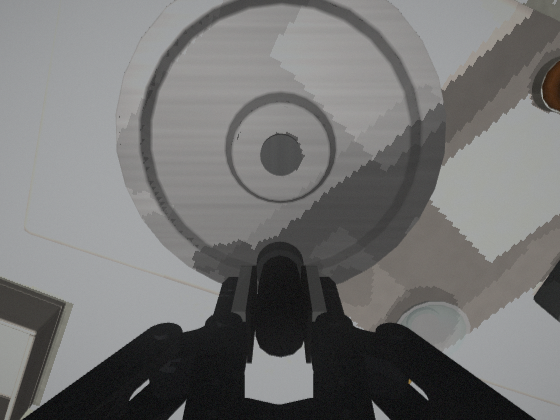

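The handle is seated between both pads in a light hold, at (280,300) in the picture, with the opening at about 20 mm. Next I work out the increments along the arc.

```bash
cat >> h.py <<'E'
AX=np.array([0.588,-0.1054])
def st():
    o=monitor.get_obs(); p=np.array(o["eef_pos"][:2])-AX; a=np.arctan2(p[1],p[0]); F=o["wrist_force"]
    q=o["eef_rot"]; M=R.from_quat([q[1],q[2],q[3],q[0]]).as_matrix()
    ft=-F[0]*np.sin(a)+F[1]*np.cos(a); fr=F[0]*np.cos(a)+F[1]*np.sin(a)
    print(f"t {o['time_s']:.2f} ang {np.degrees(a):.1f} turned {25.2-np.degrees(a):.1f} r {1000*np.hypot(*p):.1f} yaw-ang {(np.degrees(np.arctan2(M[1,1],M[0,1])-a))%180:.1f} resist {ft:.2f} radial {fr:.2f} z {F[2]:.1f} open {o['opening']*85.4:.1f} v {np.abs(o['dq']).max():.3f}")
E
python3 - <<'E'
from h import *
st()
a=np.radians(25.2-np.arange(0,148,4)); P=58*np.c_[np.cos(a),np.sin(a)]
for k,d in enumerate(np.diff(P,axis=0)/2): print(4*k,np.round(d,1),end="; ")
E
```

```text
t 6.90 ang 24.9 turned 0.3 r 58.0 yaw-ang 90.6 resist 4.32 radial 0.59 z 2.3 open 19.8 v 0.001
0 [ 0.8 -1.9]; 4 [ 0.7 -1.9]; 8 [ 0.5 -2. ]; 12 [ 0.4 -2. ]; 16 [ 0.3 -2. ]; 20 [ 0.1 -2. ]; 24 [-0. -2.]; 28 [-0.2 -2. ]; 32 [-0.3 -2. ]; 36 [-0.4 -2. ]; 40 [-0.6 -1.9]; 44 [-0.7 -1.9]; 48 [-0.8 -1.8]; 52 [-1.  -1.8]; 56 [-1.1 -1.7]; 60 [-1.2 -1.6]; 64 [-1.3 -1.5]; 68 [-1.4 -1.4]; 72 [-1.5 -1.3]; 76 [-1.6 -1.2]; 80 [-1.7 -1.1]; 84 [-1.8 -1. ]; 88 [-1.8 -0.9]; 92 [-1.9 -0.7]; 96 [-1.9 -0.6]; 100 [-2.  -0.5]; 104 [-2.  -0.3]; 108 [-2.  -0.2]; 112 [-2. -0.]; 116 [-2.   0.1]; 120 [-2.   0.2]; 124 [-2.   0.4]; 128 [-2.   0.5]; 132 [-1.9  0.7]; 136 [-1.9  0.8]; 140 [-1.8  0.9];
```

```bash
s(){ python3 -c "from h import *;st()"; }
python3 -m pendant '[[[0.8,-1.9,0,-2,19.7],[0.8,-1.9,0,-2,19.7]]]' >/dev/null; s
python3 -m pendant '[[[0.7,-1.9,0,-2,19.7],[0.7,-1.9,0,-2,19.7]]]' >/dev/null; s
python3 -m pendant '[[[0.5,-2,0,-2,19.7],[0.5,-2,0,-2,19.7]]]'>/dev/null; s
python3 -m pendant '[[[0.4,-2,0,-2,19.7],[0.4,-2,0,-2,19.7]]]'>/dev/null; s
```

```text
t 7.15 ang 20.7 turned 4.5 r 58.0 yaw-ang 90.7 resist 3.51 radial -0.58 z 2.1 open 19.9 v 0.257
t 7.40 ang 16.7 turned 8.5 r 58.1 yaw-ang 90.7 resist 3.57 radial -1.32 z 1.2 open 20.1 v 0.259
t 7.65 ang 12.7 turned 12.5 r 58.0 yaw-ang 90.8 resist 3.93 radial 0.09 z 1.9 open 19.6 v 0.255
t 7.90 ang 8.7 turned 16.5 r 58.0 yaw-ang 90.8 resist 4.26 radial -2.40 z 1.6 open 19.9 v 0.256
```

```bash
s(){ python3 -c "from h import *;st()"; }
python3 -m pendant '[[[0.3,-2,0,-2,19.7],[0.3,-2,0,-2,19.7]]]' >/dev/null; s
python3 -m pendant '[[[0.1,-2,0,-2,19.7],[0.1,-2,0,-2,19.7]]]' >/dev/null; s
python3 -m pendant '[[[0,-2,0,-2,19.7],[0,-2,0,-2,19.7]]]'>/dev/null; s
python3 -m pendant '[[[-0.2,-2,0,-2,19.7],[-0.2,-2,0,-2,19.7]]]'>/dev/null; s
python3 -m pendant '[[[-0.3,-2,0,-2,19.7],[-0.3,-2,0,-2,19.7]]]'>/dev/null; s
```

```text
t 8.15 ang 4.7 turned 20.5 r 58.1 yaw-ang 90.7 resist 3.83 radial -1.65 z 1.7 open 20.0 v 0.255
t 8.40 ang 0.8 turned 24.4 r 58.1 yaw-ang 90.7 resist 4.13 radial -1.99 z 1.2 open 19.6 v 0.254
t 8.65 ang -3.2 turned 28.4 r 58.1 yaw-ang 90.6 resist 4.02 radial -2.93 z 1.3 open 20.0 v 0.255
t 8.90 ang -7.1 turned 32.3 r 58.0 yaw-ang 90.5 resist 3.93 radial -2.74 z 0.7 open 19.8 v 0.252
t 9.15 ang -11.0 turned 36.2 r 58.0 yaw-ang 90.4 resist 3.92 radial -3.69 z 0.5 open 19.9 v 0.251
```

```bash
s(){ python3 -c "from h import *;st()"; }
python3 -m pendant '[[[-0.7,-2,0,-2,19.7],[-0.7,-2,0,-2,19.7]]]' >/dev/null; s
python3 -m pendant '[[[-0.6,-1.9,0,-2,19.7],[-0.6,-1.9,0,-2,19.7]]]' >/dev/null; s
python3 -m pendant '[[[-0.7,-1.9,0,-2,19.7],[-0.7,-1.9,0,-2,19.7]]]'>/dev/null; s
python3 -m pendant '[[[-0.8,-1.8,0,-2,19.7],[-0.8,-1.8,0,-2,19.7]]]'>/dev/null; s
python3 -m pendant '[[[-1,-1.8,0,-2,19.7],[-1,-1.8,0,-2,19.7]]]'>/dev/null; s
```

```text
t 9.40 ang -15.1 turned 40.3 r 57.8 yaw-ang 90.6 resist 3.77 radial -2.68 z -0.4 open 19.6 v 0.252
t 9.65 ang -19.0 turned 44.2 r 57.7 yaw-ang 90.4 resist 4.92 radial -2.97 z 0.8 open 19.5 v 0.252
t 9.90 ang -22.3 turned 47.5 r 57.7 yaw-ang 89.8 resist 6.68 radial -2.10 z -0.3 open 19.8 v 0.253
t 10.15 ang -25.6 turned 50.8 r 57.8 yaw-ang 89.1 resist 8.95 radial -3.62 z -1.1 open 20.1 v 0.252
t 10.40 ang -29.1 turned 54.3 r 57.8 yaw-ang 88.6 resist 11.03 radial -1.11 z -2.0 open 19.8 v 0.253
```

```bash
s(){ python3 -c "from h import *;st()"; }
python3 -m pendant '[[[-1.1,-1.7,0,-2,19.7],[-1.1,-1.7,0,-2,19.7]]]' >/dev/null; s
python3 -m pendant '[[[-1.2,-1.6,0,-2,19.7],[-1.2,-1.6,0,-2,19.7]]]' >/dev/null; s
python3 -m pendant '[[[-1.3,-1.5,0,-2,19.7],[-1.3,-1.5,0,-2,19.7]]]'>/dev/null; s
python3 -m pendant '[[[-1.4,-1.4,0,-2,19.7],[-1.4,-1.4,0,-2,19.7]]]'>/dev/null; s
```

```text
t 10.65 ang -32.7 turned 57.9 r 57.8 yaw-ang 88.1 resist 12.37 radial -2.34 z -3.0 open 20.0 v 0.252
t 10.90 ang -36.3 turned 61.5 r 57.8 yaw-ang 87.7 resist 13.36 radial -1.12 z -3.6 open 19.8 v 0.253
t 11.15 ang -40.0 turned 65.2 r 57.7 yaw-ang 87.5 resist 15.13 radial -2.57 z -5.0 open 19.7 v 0.254
t 11.40 ang -44.0 turned 69.2 r 57.7 yaw-ang 87.5 resist 13.91 radial -1.63 z -5.2 open 19.7 v 0.256
```

```bash
s(){ python3 -c "from h import *;st()"; }
python3 -m pendant '[[[-1.5,-1.3,0,-2,19.7],[-1.5,-1.3,0,-2,19.7]]]' >/dev/null; s
python3 -m pendant '[[[-1.6,-1.2,0,-2,19.7],[-1.6,-1.2,0,-2,19.7]]]' >/dev/null; s
python3 -m pendant '[[[-0.8,-0.6,0,-1,19.7],[-0.8,-0.6,0,-1,19.7]]]'>/dev/null; s
```

```text
t 11.65 ang -48.2 turned 73.4 r 57.7 yaw-ang 87.7 resist 12.61 radial -3.00 z -4.1 open 19.9 v 0.252
t 11.90 ang -52.6 turned 77.8 r 58.1 yaw-ang 88.1 resist 10.59 radial -1.51 z -4.2 open 19.8 v 0.254
t 12.15 ang -55.1 turned 80.3 r 58.4 yaw-ang 88.6 resist 8.94 radial -1.49 z -4.1 open 19.8 v 0.127
```

```bash
s(){ python3 -c "from h import *;st()"; }
python3 -m pendant '[[[-0.9,-0.6,0,-1,19.7],[-0.9,-0.6,0,-1,19.7]]]' >/dev/null; s
python3 -m pendant '[[[-0.9,-0.5,0,-1,19.7],[-0.9,-0.5,0,-1,19.7]]]' >/dev/null; s
python3 -m pendant '[[[-0.9,-0.5,0,-1,19.7],[-0.9,-0.5,0,-1,19.7]]]'>/dev/null; s
```

```text
t 12.40 ang -57.6 turned 82.8 r 58.5 yaw-ang 89.1 resist 7.35 radial -2.99 z -4.3 open 19.5 v 0.128
t 12.65 ang -60.0 turned 85.2 r 58.4 yaw-ang 89.4 resist 5.19 radial -2.96 z -2.4 open 19.6 v 0.129
t 12.90 ang -62.3 turned 87.5 r 58.4 yaw-ang 89.8 resist 4.09 radial -3.21 z -2.1 open 20.2 v 0.131
```

The resistance peaked at about 65° and is back to the friction level at about 87.5°. That agrees with the onset at about 43° plus 44°. I hold here, then ease the fingers open and check that the wheel stays put.

```bash
s(){ python3 -c "from h import *;st()"; }
python3 -m pendant '[[[0,0,0,0,19.7],[0,0,0,0,19.7],[0,0,0,0,19.7],[0,0,0,0,19.7]]]' >/dev/null; s
python3 -m pendant '[[[0,0,0,0,21],[0,0,0,0,22],[0,0,0,0,23],[0,0,0,0,23]]]' >/dev/null; s
python3 -m pendant '[[[0,0,0,0,26],[0,0,0,0,26]]]' >/dev/null; s
python3 -c "
from h import *
c=cam('wrist');save(c,'w3.png')
for d in spotter.tip_of('wrist','crank')[:1]: print(world(c,d['at']),d['confidence'])"
```

```text
t 13.40 ang -63.0 turned 88.2 r 58.2 yaw-ang 90.6 resist 2.75 radial -1.77 z -2.3 open 19.7 v 0.002
t 13.90 ang -63.2 turned 88.4 r 58.5 yaw-ang 90.8 resist 0.37 radial 0.67 z -0.0 open 22.9 v 0.002
t 14.15 ang -63.1 turned 88.3 r 58.2 yaw-ang 90.6 resist -0.33 radial 0.17 z -0.2 open 26.2 v 0.002
[ 0.61585237 -0.15787522  0.1487123 ] 0.57
```

View pics/w3.png

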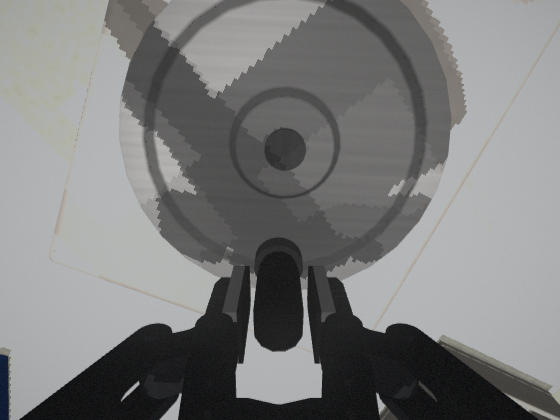

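The handle stands free between the pads, with clearance on both sides of (278,300). The force reads about 0 and the crank did not move, so the wheel stays. Next I retreat straight up and go over to the lever, jaws along the pump's x.

```bash
python3 -m pendant '[[[0,0,0,0,40],[0,0,0,0,50],[0,0,40,0,55],[0,0,50,0,60],[0,0,30,0,60]]]'
python3 -m pendant '[[[-12,42,0,-6,60],[-12,42,0,-6,60],[-12,42,0,-6,60],[-12,42,0,-5,60],[-12,42,0,0,60],[-11,42,0,0,60],[0,0,0,0,60],[0,0,0,0,60]]]'
python3 - <<'E'
from h import *
o=monitor.get_obs(); q=o["eef_rot"]; M=R.from_quat([q[1],q[2],q[3],q[0]]).as_matrix()
print(o["eef_pos"],"yaw y",np.degrees(np.arctan2(M[1,1],M[0,1])),o["opening"]*85.4)
for n in ["wrist","top","scene"]:
    c=cam(n); save(c,n+"4.png")
    for t in ["crank","wheel","lever_tip","pump","dish","vial"]:
        for d in spotter.tip_of(n,t)[:1]:
            w=world(c,d["at"]); print(n,t,round(d["confidence"],2),np.round(w,4),proj(c,w))
E
```

```text
time_s: 14.88
eef_pos: [0.6152, -0.1575, 0.2544]
eef_rot: [0.002, 0.518, 0.855, 0.0]
wrist_force: [0.5, -0.7, 0.7]
opening: 0.706
time_s: 15.88
eef_pos: [0.5436, 0.0946, 0.2514]
eef_rot: [0.0, 0.678, 0.735, -0.0]
wrist_force: [0.3, 0.1, 0.2]
opening: 0.704
[0.54355511 0.09458264 0.25140779] yaw y 4.597471643438648 60.12375296054063
wrist wheel 0.57 [ 0.5889 -0.1005  0.0876] [307. 365.]
wrist lever_tip 0.93 [0.5449 0.0948 0.1789] [281. 223.]
wrist pump 0.95 [ 0.5817 -0.0386 -0.0007] [301. 273.]
wrist dish 0.82 [0.6533 0.0242 0.0793] [385. 262.]
wrist vial 0.68 [0.5019 0.0114 0.0766] [230. 261.]
top crank 0.71 [ 0.6137 -0.157   0.1483] [324. 180.]
top wheel 0.56 [ 0.5941 -0.1071  0.09  ] [308. 190.]
top pump 0.67 [ 0.5845 -0.034   0.0035] [287. 198.]
top dish 0.6 [ 5.152e-01  4.400e-01 -3.000e-04] [160. 218.]
top vial 0.38 [0.4998 0.0084 0.0793] [276. 217.]
scene crank 0.71 [ 0.6114 -0.1586  0.1485] [224. 214.]
scene wheel 0.91 [ 0.5889 -0.1028  0.0876] [246. 227.]
scene lever_tip 0.59 [0.5445 0.096  0.1736] [315. 198.]
scene pump 0.81 [ 0.5823 -0.0364  0.0007] [269. 250.]
scene dish 0.5 [0.6554 0.0267 0.0793] [288. 246.]
scene vial 0.7 [0.6561 0.0237 0.0812] [287. 246.]
```

View pics/wrist4.png

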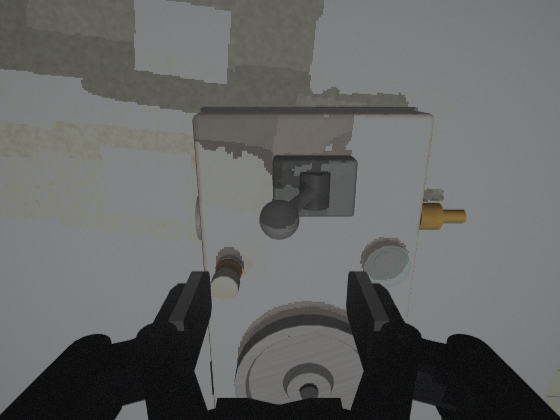

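The ball, at (279,219), lies midway between the fingers, and the crank is unmoved at (0.613, −0.157). I descend astride the ball and sweep along the pump's +x.

```bash
python3 -m pendant '[[[0,0,-35,0,60],[0,0,-35,0,60],[0,0,-23,0,60],[0,0,0,0,60]]]'
python3 -m pendant '[[[9,0.7,0,0,60],[9,0.7,0,0,60],[9,0.7,0,0,60],[9,0.7,0,0,60],[9,0.7,0,0,60],[9,0.7,0,0,60],[9,0.7,0,0,60]]]'
python3 -m pendant '[[[6,0.5,0,0,60],[5,0.4,0,0,60],[0,0,0,0,60]]]'
```

```text
time_s: 17.42
eef_pos: [0.5418, 0.0949, 0.1563]
eef_rot: [-0.002, 0.678, 0.735, -0.001]
wrist_force: [0.3, -1.1, 0.1]
opening: 0.701
time_s: 18.3
eef_pos: [0.607, 0.0998, 0.1582]
eef_rot: [-0.0, 0.678, 0.735, -0.0]
wrist_force: [-0.5, 0.3, 0.0]
opening: 0.702
time_s: 18.68
eef_pos: [0.6177, 0.1006, 0.1582]
eef_rot: [0.0, 0.678, 0.735, 0.0]
wrist_force: [-0.1, -0.4, -0.2]
opening: 0.703
```

```bash
for i in 1; do python3 -m pendant '[[[3,0.3,0,0,60],[3,0.3,0,0,60]]]'; done
python3 -m pendant '[[[1.5,0.1,0,0,60],[0,0,0,0,60]]]'
python3 -m pendant '[[[1.5,0.1,0,0,60],[0,0,0,0,60]]]'
python3 - <<'E'
from h import *
c=cam("wrist"); save(c,"w5.png")
for d in spotter.tip_of("wrist","lever_tip")[:1]: print(world(c,d["at"]),d["confidence"])
E
```

```text
time_s: 18.92
eef_pos: [0.6233, 0.1013, 0.1583]
eef_rot: [-0.0, 0.678, 0.735, -0.0]
wrist_force: [-0.1, 0.8, -0.3]
opening: 0.702
time_s: 19.18
eef_pos: [0.625, 0.1014, 0.1583]
eef_rot: [0.0, 0.678, 0.735, 0.0]
wrist_force: [-0.8, -0.2, -0.1]
opening: 0.705
time_s: 19.42
eef_pos: [0.6265, 0.1014, 0.1583]
eef_rot: [0.0, 0.678, 0.735, 0.0]
wrist_force: [-1.0, 0.4, -0.1]
opening: 0.703
[0.60919986 0.09845198 0.16976218] 0.87
```

View pics/w5.png

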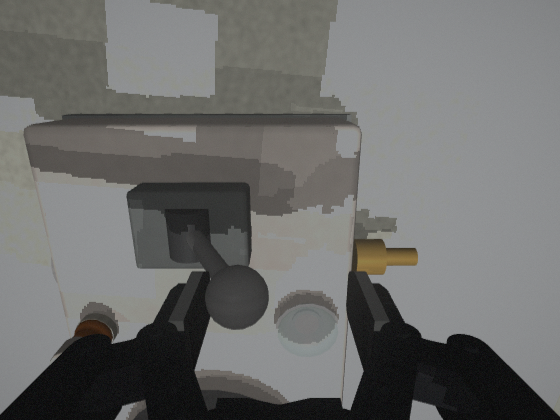

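The ball, at (237,297), rests on the −x pad and leans to +x at about x = 0.609, which is near the end. I keep edging on until I feel the stop.

```bash
for n in 1; do python3 -m pendant '[[[1.5,0.1,0,0,60],[0,0,0,0,60]]]'; python3 -m pendant '[[[1.5,0.1,0,0,60],[0,0,0,0,60]]]'; python3 -m pendant '[[[1,0.1,0,0,60],[0,0,0,0,60]]]'; done
```

```text
time_s: 19.77
eef_pos: [0.628, 0.1015, 0.1583]
eef_rot: [0.0, 0.678, 0.735, 0.0]
wrist_force: [-0.9, 0.4, -0.6]
opening: 0.702
time_s: 20.02
eef_pos: [0.6289, 0.1017, 0.1581]
eef_rot: [-0.0, 0.678, 0.735, -0.0]
wrist_force: [-4.2, -1.0, 0.1]
opening: 0.708
time_s: 20.27
eef_pos: [0.6291, 0.1017, 0.158]
eef_rot: [-0.001, 0.678, 0.735, -0.001]
wrist_force: [-6.9, -0.6, 2.6]
opening: 0.704
```

The stop is felt at 7 N, with the position stalled at 0.629. I back off to centre on the ball, rise clear and check.

```bash
python3 -m pendant '[[[-8,-0.6,0,0,60],[-9,-0.7,0,0,60],[0,0,40,0,60],[0,0,50,0,60],[-20,0,40,0,60],[-30,0,20,0,60],[0,0,0,0,60],[0,0,0,0,60]]]'
python3 - <<'E'
from h import *
for n in ["wrist","scene","top"]:
    c=cam(n); save(c,n+"6.png")
    for t in ["crank","lever_tip","dish","vial","wheel"]:
        for d in spotter.tip_of(n,t)[:1]:
            w=world(c,d["at"]); print(n,t,round(d["confidence"],2),np.round(w,4),proj(c,w))
a=cv2.imread("pics/scene6.png")[150:300,190:360]; b=cv2.imread("pics/wrist6.png")
cv2.imwrite("pics/fin.png",cv2.hconcat([cv2.resize(a,(400,353)),cv2.resize(b,(400,300))[:300] if 0 else cv2.resize(b,(400,353))]))
E
```

```text
time_s: 21.28
eef_pos: [0.5635, 0.1004, 0.3079]
eef_rot: [0.0, 0.678, 0.735, 0.0]
wrist_force: [0.0, -0.2, -1.1]
opening: 0.703
wrist crank 0.77 [ 0.6114 -0.1591  0.1441] [303. 412.]
wrist lever_tip 0.75 [0.6111 0.0982 0.1693] [336. 201.]
wrist dish 0.77 [0.6521 0.0252 0.0797] [352. 241.]
wrist vial 0.73 [0.5002 0.0115 0.0787] [217. 242.]
wrist wheel 0.77 [ 0.5898 -0.099   0.0865] [287. 333.]
scene crank 0.57 [ 0.6106 -0.1536  0.1474] [226. 214.]
scene lever_tip 0.67 [0.6145 0.1021 0.1715] [317. 212.]
scene dish 0.66 [0.6523 0.0241 0.0813] [287. 245.]
scene vial 0.59 [0.5042 0.0096 0.0797] [286. 214.]
scene wheel 0.64 [ 0.5898 -0.1044  0.0904] [245. 227.]
top crank 0.57 [ 0.6154 -0.1566  0.151 ] [324. 180.]
top dish 0.52 [0.65   0.0243 0.0835] [271. 176.]
top vial 0.74 [0.6495 0.0265 0.0827] [271. 176.]
top wheel 0.67 [5.142e-01 4.370e-01 4.000e-04] [160. 218.]
```

View pics/fin.png

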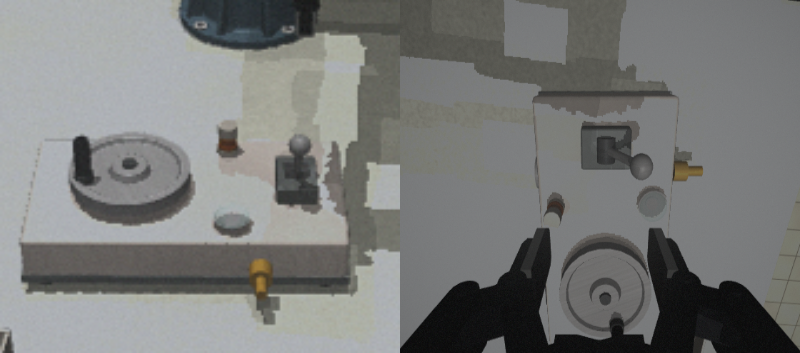

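The final view shows the lever leaning fully to +x (ball at (641,167)) and the crank still where I left it. The vial and dish are unmoved, and the gripper is clear.

```bash
python3 -c "
from h import *
print(order.hand_in())"
```

```text
the job is handed in; nothing more can be done
None
```

The pump is parked and the job is handed in at about 22 s of the 69 s allowed; handing in gave no verdict.

- **Wheel:** I held the crank lightly, with the jaws at about 20 mm, and turned it slowly clockwise.
  - Resistance was about 4 N from friction, began to rise at about 42°, peaked at about 15 N near 65°, and was back to about 4 N near 88°, where I stopped. The onset plus 44° and the peak plus 20° both put dead centre at about 85–87°.
  - After I let go, the force read about 0 N. The crank stayed at (0.613, −0.157) in every later check, to within the 4 mm reading noise.
- **Lever:** I pushed it across until I felt its stop, at 7 N. The ball ended at about x = 0.61, z = 0.17, which matches its far end position.
- **Bystanders:** The dish and vial are where they were, within noise. I did not re-measure the things on the table, but the arm never came near them while low.
- **Disagreements:**
  - The peak was about 11 N above friction, where the task said about 7 N.
  - A few network reports named the wrong thing: in the top camera's last picture, "vial" was given at the dish and "wheel" at the gel jar. I ignored these because the other cameras and the pictures contradicted them.

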